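# Seat the press-fit cap of the kitchen canister with the hand press

### The job

The metal cap of the white canister only rests on its spring catches: take the wooden-handled hand press from its stand and press squarely on the middle of the cap until all four catches click over its edge and it lies fully home and flat. Press firmly but slowly and stop once it is home, since shoving on would dent it, and never push the cap with the gripper itself. Then put the press back upright in its stand and let go, leaving the other things on the worktop where they are.

Things in the scene. Friction and masses are not known exactly. Their poses are not given: they have to be found in the camera images.
- jar: White round canister, fixed, 104 mm across; origin: centre of its underside, z up; flat deck 55 mm up. Four steel spring catches stand on the deck at 45, 135, 225, 315 degrees from x: housings at 39 to 50 mm radius, up to 75 mm high; noses reach in to 29.5 mm radius, 65 mm up. They give outward as the cap is pressed down and click back over its bevelled edge
- cap_top (a point): Centre of the top of the loose metal cap (disc 64 mm across, 9 mm thick, bevelled edges, 60 g), z up its axis. It starts level on the four noses, top 75 mm above the canister's origin; home it lies flat on the deck's seal, top at about 65 mm
- jar_deck (a point): Centre of the canister's deck, 55 mm above its origin; a soft 3 mm rubber seal lies on it. Here the cap seats: resistance grows over the first 2 to 4 mm to a peak of roughly 8 to 17 N, then the catches snap over and the cap drops the last 5 mm home, squeezing the seal onto the rigid deck. 18 to 25 N on the press seats it surely; over 40 N dents it
- press_grip (a point): Centre of the plain handle of the hand press: round wood, 28 mm diameter, plain 28 mm up and down from here, then a 36 mm knob above (top 45 mm up) and a 56 mm steel collar below (underside 34 mm down). z up its axis. 280 g. Below the collar a flat round steel foot, 36 mm across, screwed out by an unmeasured amount that varies: its face is 71 to 101 mm below here, rigid under load
- stand_hole (a point): Centre of the round hole, at the upper face of the fixed wooden stand's top board, z up. Hole 46 mm across, right through, open below; board 74x90 mm (x, y), 7 mm thick, 85 mm above the worktop, on side walls under its y ends. The press starts and ends hanging here upright by its collar, foot down (handle centre 34 mm above this point)
- spice1: bystander, to be left where it is: spice jar with a dark lid, 44 mm across, 96 mm tall; origin at the centre of its underside
- pepper_mill: bystander, to be left where it is: small clear pepper mill with a grey top, 44 mm across, 90 mm tall; origin at the centre of its underside
- mug1: bystander, to be left where it is: white mug with a handle, 92 mm across, 95 mm tall; origin at the centre of its underside
- honey_jar: bystander, to be left where it is: glass jar with a grey lid, 70 mm across, 102 mm tall; origin at the centre of its underside
- soap_box: bystander, to be left where it is: flat white and ochre carton, 60x90x35 mm; origin at the centre of its underside
- jar_candle: bystander, to be left where it is: pink candle in a glass, 76 mm across, 90 mm tall; origin at the centre of its underside
There are look-alikes about, which are no part of the job. What is shaped like the part that bears press_grip but red or turquoise is not meant. Leave any yellow look-alike of the part that bears stand_hole alone.

How it is judged (in metres and radians):
On the way, in this order (a step that is already met when the one before it is completed fails the run):
1. the press, upright and within 12 mm of the cap's middle, pushes on the cap while it is not yet home (contact force between press and cap above 4 N and z of cap_top in the frame of jar above 0.0672 m and horizontal distance between press_grip and cap_top below 0.012 m and angle between press_grip's own z axis and vertical below 0.12 rad), for 0.02 s.
2. the cap is home, flat under all four catches (z of cap_top in the frame of jar between 0.06 and 0.0672 m and angle between cap_top's own z axis and vertical below 0.05 rad and horizontal distance between cap_top and jar below 0.006 m), for 0.1 s.
At the end, for the whole second after the job is handed in: Cap home: its top under 67.2 mm above the canister's origin, tilt under 0.05 rad, within 6 mm of the canister's axis. Press at rest in its stand on its collar: handle centre 28 to 38 mm above the hole's mouth, within 10 mm of its centre, upright within 0.1 rad (all of step 2 and horizontal distance between press_grip and stand_hole below 0.01 m and z of press_grip in the frame of stand_hole between 0.028 and 0.038 m and angle between press_grip's own z axis and vertical below 0.1 rad and linear speed of press below 0.02 m/s and contact force between press and stand above 0.5 N); the robot touches nothing.
It fails at once if the press pushes on the cap with more than 40 N (dents it) (contact force between press and cap above 40 N).
It fails at once if the press strikes the canister or its catches with more than 30 N (contact force between press and jar above 30 N).
It fails at once if the gripper or arm pushes the cap directly (contact force between any of the fingers, the arm and cap above 1 N).
It fails at once if a bystander is moved more than 30 mm (distance of any of spice1, pepper_mill, mug1, honey_jar, soap_box, jar_candle from where it was at the start of the episode above 0.03 m).
It also fails if it takes over 51 s, if anything falls off the work surface, if the arm or the gripper's body presses on something with over 40 N, if the wrist force passes 120 N, or if a joint passes its speed limit or range.

### The arm

A 6-joint arm with a two-finger parallel gripper is mounted at the origin on a cart in front of the work surface, level with it; the furniture and walls round the work are solid. World frame = base frame: x ahead of the robot, y to its left, z up, the work surface at z = 0. Lengths are in mm, angles in rad, forces in N, time in s.
With the tool pointing down it reaches from about 300 to 850 mm from the base axis. Payload 4.2 kg.
Tool frame: the origin (TCP) lies midway between the tips of the shut fingers; the grasp point (between the pads) lies 19 mm behind it; z points along the fingers, y is the line along which they close (so a half turn about z gives the same grasp; the last joint's range is limited). The gripper opens to 91 mm and grips with 3 to 60 N. Pads are 32 mm wide; open, the fingers measure 118 mm over their backs; the gripper's body (76 mm by 178 mm) begins 60 mm behind the grasp point.
Start: joints at [-1.297, 0.32, 1.565, -0, 1.257, -0.02], TCP at [166.518, -550.377, 213.976] pointing down, gripper open.
Joint ranges: [-3.11, 3.11], [-0.84, 2.01], [0.21, 2.61], [-1.34, 4.49], [0.05, 2.63], [-2.56, 2.56]. Speed limits (rad/s): [2.57, 2.57, 3.14, 3.14, 3.14, 3.14].

### API

Orientations are given as [roll, pitch, yaw] about the fixed x, y, z axes, in that order (R = Rz(yaw) Ry(pitch) Rx(roll)).
In Python, from plant import r, vision gives the robot as it stands.
- The arm moves only by the shell command python3 -m creep 'ROWS' [FORCE]. ROWS is JSON, a list of rows, each a list of 5 numbers: the opening, from 0 (shut) to 1 (fully open), then the shift along the world's x, y, z in m, then the turn about the world's z in degrees. In form: [[grip, dx, dy, dz, yaw], ...]. A call has 1 to 10 rows; each row is the pose to reach, as a shift and turn from the pose commanded when the call began; what a row does not reach only later rows make up. A row lasts 1/10 s, in which the tool goes at most 50 mm and 8.59 degrees, less where a joint would pass 70% of its speed; a pose out of reach is approached as far as the arm can. A call with a gripper value outside its range is refused whole. The fingers move at their own pace and stop on an object; FORCE is the grip in N (left out, the last holds). Time passes only in rows, so rows that repeat a pose let the fingers close. It gives the time, the measured TCP pose, the force, the opening and the grip force at its end, in the units of the state.
- r.get_obs(): the state, without advancing time (a new reading comes with each control period).
- vision.camera(name): name is "scene" or "top"; returns the picture (400x640x3 uint8, red, green, blue); there is no depth.
- vision.camera_model(name): a dict with "vertical_fov" (degrees; the focal length in pixels is half the picture's height over the tangent of half this angle, whatever the lens; pixels are square), "cx", "cy" (the principal point, pixels), "T" (4x4, takes a point from camera to world coordinates). Camera axes: x right, y down, z forward; pixel columns grow to the right and rows downward; lengths in mm; the calibration is good to about 2 mm. A picture is of the moment at which its call begins. camera_model takes no time and is no camera call.
- r.job_done(): hands the job in; it is judged then, once.
Trained networks look in the newest picture that a camera, given by its name, has taken for a name from the list of things; names that differ only in an ending like _2 or _b are one class to them, and where a whole thing is asked for, a point or a joint stands for the part that bears it (a point fixed in the world has none). Each returns a list of dicts, best first, with "score" (0 to 1); they miss things now and then, are a little off and sometimes report something else, mostly with a low value. They report only what shows in the picture. A call takes as long as a camera call. They do not tell look-alikes from the thing itself.
- vision.look_for(camera, label): "bbox" ([left, top, width, height] in pixels, round what is visible of it).
- vision.masks_of(camera, label): "mask" (400x640 bool, what is visible of it) and "bbox" ([left, top, width, height] in pixels, round what is visible of it).
- vision.mark_of(camera, label): "location" ([column, row] in pixels: a listed point, or the origin of a listed thing).
The state is a dict: "time": time; "joint_pos": joint angles; "qd": joint speeds; "joint_torque": joint torques, N m; "eef_pos": TCP position; "orientation": TCP orientation; "wrist_force": force on the tool from outside, world axes, zero at the start; "moment": the same for the moment, N m; "width": opening from 0.0 (shut) to 1.0 (fully open); "grip_force": force on a finger pad.
Only numpy, scipy, OpenCV 4.12 (cv2) and the standard library are available. Lean on these libraries where they do the work, as an engineer would, in place of code of your own. Each camera call takes 0.05 s, during which the arm holds its last target. There are 200 camera calls.

## Working session

There is one attempt and no reset: what is moved stays moved. The work goes in short steps, Python scripts to look and compute and a shell command to move; the robot and the scene stay as the last step left them, time stands still between calls to the robot, and variables do not carry over. Pictures are saved under pics/ and viewed, at most 10 in all, crops included, and the job is handed in when it is done.

```bash
ls; mkdir -p pics; cat > h.py <<'E'
import numpy as np, cv2
from plant import r, vision
def ray(cam,px):
    m=vision.camera_model(cam); f=200/np.tan(np.radians(m["vertical_fov"]/2)); T=np.array(m["T"])
    d=T[:3,:3]@np.array([(px[0]-m["cx"])/f,(px[1]-m["cy"])/f,1]); return T[:3,3],d
def at_z(cam,px,z):
    o,d=ray(cam,px); return (o+d*(z-o[2])/d[2]).round(1)
def proj(cam,p):
    m=vision.camera_model(cam); f=200/np.tan(np.radians(m["vertical_fov"]/2)); T=np.array(m["T"])
    c=T[:3,:3].T@(np.array(p)-T[:3,3]); return (c[:2]/c[2]*f+[m["cx"],m["cy"]]).round(1)
def tri(cams,pxs):
    A=np.zeros((3,3));b=np.zeros(3)
    for c,p in zip(cams,pxs):
        o,d=ray(c,p); d=d/np.linalg.norm(d); M=np.eye(3)-np.outer(d,d); A+=M;b+=M@o
    return np.linalg.solve(A,b).round(1)
E
python3 - <<'E'
from h import *
ims=[]
for c in("scene","top"):
    im=vision.camera(c); cv2.imwrite(f"pics/{c}0.png",im[...,::-1])
    m=vision.camera_model(c); print(c,m["vertical_fov"],m["cx"],m["cy"],np.array(m["T"]).round(3).tolist())
    for l in("jar","cap_top","press_grip","stand_hole","jar_deck"):
        print(l,[(np.round(x["location"],1).tolist(),round(x["score"],2)) for x in vision.mark_of(c,l)])
E
```

```text
pics
scene 55.91570595476031 319.8454231195929 191.47770196846332 [[-0.833, -0.419, 0.362, 175.563], [-0.554, 0.637, -0.537, 592.809], [-0.005, -0.647, -0.762, 907.533], [0.0, 0.0, 0.0, 1.0]]
jar [([314.7, 262.9], 0.73)]
cap_top [([312.8, 247.5], 0.9), ([358.5, 142.1], 0.62)]
press_grip [([368.3, 125.4], 0.82), ([399.0, 152.9], 0.76), ([358.7, 141.2], 0.69)]
stand_hole [([402.5, 185.6], 0.66), ([355.8, 151.0], 0.55)]
jar_deck [([314.2, 250.0], 0.97), ([357.7, 143.1], 0.4)]
top 52.72534698808612 319.4061588335097 201.06657938404666 [[-0.014, -0.974, 0.225, 329.393], [-1.0, 0.014, -0.002, 15.473], [-0.001, -0.225, -0.974, 1228.765], [0.0, 0.0, 0.0, 1.0]]
jar [([268.5, 239.9], 0.83)]
cap_top [([268.1, 240.3], 0.71)]
press_grip [([436.7, 199.8], 0.83), ([394.8, 206.5], 0.7), ([416.7, 248.6], 0.53), ([286.9, 169.8], 0.41), ([401.3, 158.6], 0.36)]
stand_hole [([393.0, 207.8], 0.77), ([376.6, 273.6], 0.63)]
jar_deck [([264.8, 240.7], 0.98), ([366.1, 160.0], 0.24)]
```

View pics/scene0.png

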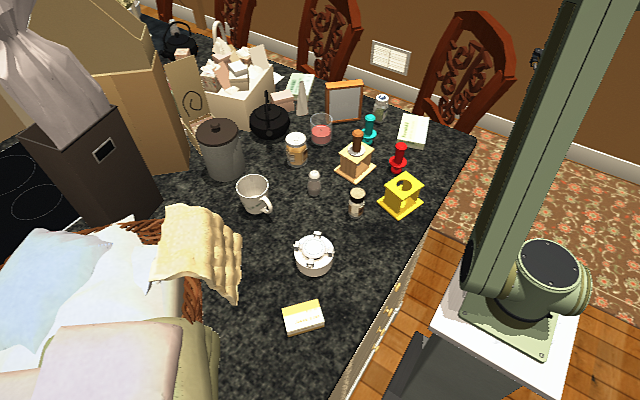

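View pics/top0.png

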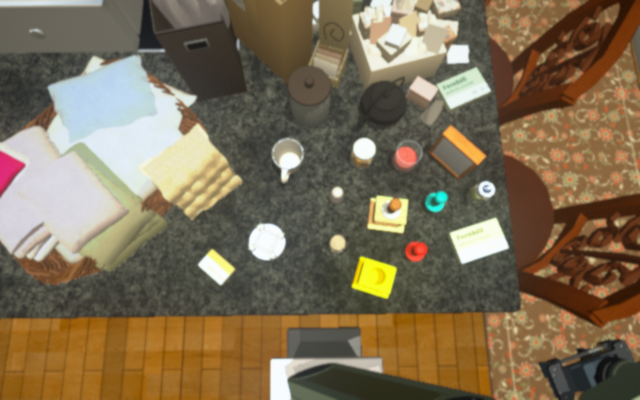

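The scene picture shows the wooden-handled press in the wooden stand at (357,143), with the turquoise look-alike at (370,125), the red one at (399,152) and the yellow stand at (402,190). The canister is at (314,250). In the top view the press is at (394,207), turquoise at (436,200), red at (416,249), the yellow stand at (375,275) and the canister at (267,241). The brown wooden handle fits the description; I'll confirm it in a crop.

```bash
python3 - <<'E'
from h import *
a=cv2.imread("pics/scene0.png")[105:225,300:430]; b=cv2.imread("pics/top0.png")[170:290,350:450]; d=cv2.imread("pics/scene0.png")[220:290,280:350]
c=cv2.imread("pics/top0.png")[215:270,240:295]
R=lambda x,h:cv2.resize(x,None,fx=h/x.shape[0],fy=h/x.shape[0],interpolation=cv2.INTER_CUBIC)
x=np.hstack([R(a,290),R(b,290)]); y=np.hstack([R(d,290),R(c,290)])
w=max(x.shape[1],y.shape[1]); P=lambda i:cv2.copyMakeBorder(i,0,0,0,w-i.shape[1],cv2.BORDER_CONSTANT)
cv2.imwrite("pics/crop.png",np.vstack([P(x),P(y)])); print(w)
S=["scene","top"]
print("grip",tri(S,[(358.7,141.2),(394.8,206.5)]), at_z("top",(394.8,206.5),126),at_z("scene",(358.7,141.2),126))
print("hole",at_z("top",(393,207.8),92),at_z("scene",(355.8,151),92))
print("cap",tri(S,[(312.8,247.5),(268.1,240.3)]),at_z("top",(268.1,240.3),75),at_z("scene",(312.8,247.5),75))
print("deck",at_z("top",(264.8,240.7),55),at_z("scene",(314.2,250),55))
print("jar",at_z("top",(268.5,239.9),0),at_z("scene",(314.7,262.9),0))
for c in S:
  for l in("spice1","pepper_mill","honey_jar","jar_candle","mug1","soap_box"):
    print(c,l,[(np.round(x["location"]).tolist(),at_z(c,x["location"],0)[:2].tolist(),round(x["score"],2)) for x in vision.mark_of(c,l)][:2])
E
```

```text
580
grip [ 565.4 -199.8  117.7] [ 565.8 -197.5  126. ] [ 559.1 -191.8  126. ]
hole [ 569.3 -198.7   92. ] [ 560.8 -181.6   92. ]
cap [486.3 164.5  57.3] [482.6 161.7  75. ] [481.2 173.8  75. ]
deck [484.2 173.9  55. ] [481.2 168.   55. ]
jar [493.7 170.    0. ] [476.9 173.6   0. ]
scene spice1 [([356.0, 215.0], [465.2, -30.1], 0.69), ([312.0, 246.0], [513.4, 131.7], 0.64)]
scene pepper_mill [([314.0, 191.0], [623.3, -37.9], 0.85)]
scene honey_jar [([297.0, 159.0], [752.9, -123.6], 0.66), ([316.0, 263.0], [474.2, 173.2], 0.63)]
scene jar_candle [([321.0, 141.0], [736.1, -246.5], 0.74)]
scene mug1 [([260.0, 209.0], [720.1, 113.0], 0.93)]
scene soap_box [([303.0, 321.0], [410.6, 322.9], 0.65)]
top spice1 [([338.0, 245.0], [475.2, -41.4], 0.73)]
top pepper_mill [([339.0, 197.0], [626.0, -48.2], 0.72)]
top honey_jar [([363.0, 160.0], [746.7, -128.6], 0.76), ([393.0, 205.0], [597.4, -215.9], 0.68)]
top jar_candle [([402.0, 160.0], [746.3, -254.1], 0.56)]
top mug1 [([286.0, 171.0], [712.3, 116.0], 0.76)]
top soap_box [([220.0, 266.0], [415.8, 314.1], 0.7), ([290.0, 169.0], [719.2, 103.7], 0.61)]
```

View pics/crop.png

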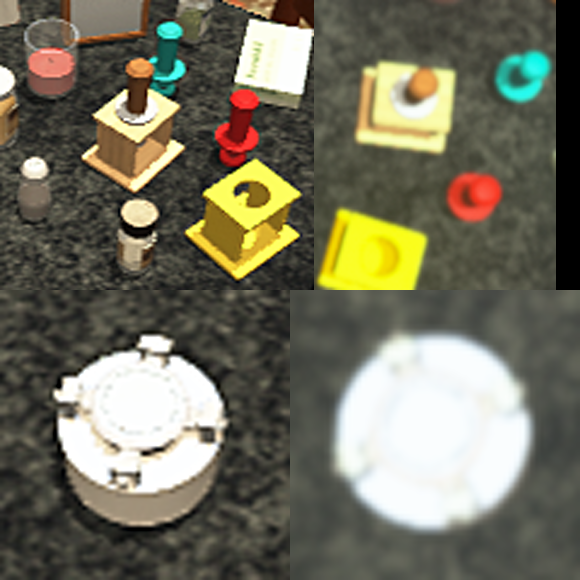

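Confirmed: the brown-handled press in the wooden stand is the target, and the red, turquoise and yellow ones are look-alikes. The canister has its cap in the middle. Next I'll fit silhouettes for sharper positions.

```bash
cat >> h.py <<'E'
from scipy.optimize import least_squares
def ring(rad,z,n=48):
    a=np.linspace(0,2*np.pi,n); return np.c_[rad*np.cos(a),rad*np.sin(a),np.full(n,z)]
PRESS=[ring(14,-28),ring(14,28),ring(18,30),ring(18,42),ring(16,45)]
def hullc(pts):
    h=cv2.convexHull(np.float32(pts)); m=cv2.moments(h); return np.array([m["m10"]/m["m00"],m["m01"]/m["m00"]]),m["m00"]
def modelc(cam,pos,rings,parts=None):
    # filled silhouette of the union of hulls of consecutive rings, 4x upsampled about its centre
    S=8; ps=[np.array([proj_f(cam,p+pos) for p in g]) for g in rings]
    al=np.vstack(ps); o=al.min(0)-2; sz=((al.max(0)-o+2)*S).astype(int); im=np.zeros((sz[1],sz[0]),np.uint8)
    for a,b in zip(ps[:-1],ps[1:]):
        cv2.fillConvexPoly(im,np.int32(np.round(cv2.convexHull(np.float32((np.vstack([a,b])-o)*S)))),1)
    m=cv2.moments(im,True); return np.array([m["m10"],m["m01"]])/m["m00"]/S+o, m["m00"]/S/S
def proj_f(cam,p):
    m=vision.camera_model(cam); f=200/np.tan(np.radians(m["vertical_fov"]/2)); T=np.array(m["T"])
    c=T[:3,:3].T@(np.array(p)-T[:3,3]); return c[:2]/c[2]*f+[m["cx"],m["cy"]]
def blob(m,near):
    n,l,s,c=cv2.connectedComponentsWithStats(m.astype(np.uint8)); 
    i=1+np.argmin([np.hypot(*(c[k]-near))+(1e3 if s[k,4]<15 else 0) for k in range(1,n)]); return c[i],s[i],l==i
E
python3 - <<'E'
from h import *
I={c:cv2.imread(f"pics/{c}0.png") for c in("scene","top")}
for c,p in(("scene",(357,143)),("top",(395,205))):
    hsv=cv2.cvtColor(I[c],cv2.COLOR_BGR2HSV); x,y=p
    print(c); print([[tuple(hsv[j,i]) for i in range(x-8,x+9,4)] for j in(y-12,y-6,y,y+5)].__str__().replace("np.uint8",""))
S={}
for c,n in(("scene",(314,255)),("top",(267,241))):
    hsv=cv2.cvtColor(I[c],cv2.COLOR_BGR2HSV); m=(hsv[...,2]>115); cc,s,l=blob(m,n)
    pts=cv2.findNonZero(l.astype(np.uint8)); S[c]=hullc(pts[:,0])[0]; print(c,cc,s,S[c])
JAR=np.vstack([ring(52,0),ring(52,55)])
for yaw in(0,):
  for cams in(["scene"],["top"],["scene","top"]):
    f=lambda v:np.hstack([hullc([proj_f(c,p+[v[0],v[1],0]) for p in JAR])[0]-S[c] for c in cams])
    q=least_squares(f,[485,168]); print(cams,q.x.round(1),q.fun.round(2))
E
```

```text
scene
[[((24), (26), (49)), ((13), (176), (181)), ((14), (163), (234)), ((13), (185), (250)), ((86), (203), (69))], [((25), (40), (71)), ((12), (146), (56)), ((12), (170), (78)), ((11), (187), (75)), ((90), (178), (255))], [((30), (92), (86)), ((8), (248), (38)), ((12), (162), (85)), ((26), (113), (234)), ((43), (74), (213))], [((24), (28), (236)), ((13), (200), (60)), ((13), (170), (84)), ((25), (29), (248)), ((28), (56), (253))]]
top
[[((30), (39), (91)), ((30), (40), (89)), ((30), (37), (83)), ((34), (42), (92)), ((30), (38), (87))], [((30), (68), (251)), ((28), (105), (229)), ((15), (168), (215)), ((25), (114), (210)), ((33), (93), (227))], [((21), (42), (165)), ((15), (173), (211)), ((17), (170), (242)), ((16), (171), (230)), ((31), (77), (252))], [((20), (56), (124)), ((16), (155), (102)), ((16), (115), (184)), ((32), (16), (240)), ((30), (85), (250))]]
scene [313.48291233 254.24665676] [ 293  231   42   46 1346] [313.46314788 253.87006657]
top [266.52604611 241.33475662] [ 248  222   38   39 1171] [266.56094364 241.24610456]
['scene'] [485. 168.] [-0.29  0.98]Traceback (most r
[... 337 characters left out ...]
        fun, jac, x0, f0, J0, ftol, xtol, gtol, max_nfev, x_scale,
        loss_function, tr_solver, tr_options, verbose, callback=callback)
    f_new = fun(x_new)
    self._update_fun()
    ~~~~~~~~~~~~~~~~^^
    self.f = self.fun_wrapped(xp_copy(self.x))
             ~~~~~~~~~~~~~~~~^^^^^^^^^^^^^^^^^
    return np.atleast_1d(self.fun(x))
                         ~~~~~~~~^^^
    return self.f(x, *self.args, **self.kwargs)
           ~~~~~~^^^^^^^^^^^^^^^^^^^^^^^^^^^^^^
  File "<stdin>", line 13, in <lambda>
  File "h.py", line 30, in proj_f
    m=vision.camera_model(cam); f=200/np.tan(np.radians(m["vertical_fov"]/2)); T=np.array(m["T"])
ValueError: time passes only in moves, steps and waits
```

```bash
python3 - <<'E'
s=open("h.py").read()
s=s.replace('vision.camera_model(cam)','CM(cam)').replace("def ray","import functools\n@functools.cache\ndef CM(cam): return vision.camera_model(cam)\ndef ray",1)
open("h.py","w").write(s)
E
python3 - <<'E'
from h import *
I={c:cv2.imread(f"pics/{c}0.png") for c in("scene","top")}
cp=np.array([at_z("scene",(280+x/4.143,220+(y-290)/4.143),72)[:2] for x,y in((155,345),(68,390),(125,475),(208,430))])
cc=cp.mean(0); ang=np.degrees(np.arctan2(*(cp-cc).T[::-1])); print("catch centre",cc,ang.round(), np.hypot(*(cp-cc).T).round())
yaw=np.mean((ang-45+45)%90-45); print(yaw)
A=np.radians(yaw+45+90*np.arange(4)[:,None]+np.array([-8,8])).ravel()
JAR=np.vstack([ring(52,0),ring(52,55),np.c_[50*np.cos(A),50*np.sin(A),np.full(8,75)]])
S={}
for c,n in(("scene",(314,255)),("top",(267,241))):
    hsv=cv2.cvtColor(I[c],cv2.COLOR_BGR2HSV); m=(hsv[...,2]>115); _,s,l=blob(m,n)
    S[c]=hullc(cv2.findNonZero(l.astype(np.uint8))[:,0])[0]
for cams in(["scene"],["top"],["scene","top"]):
    f=lambda v:np.hstack([hullc([proj_f(c,p+[v[0],v[1],0]) for p in JAR])[0]-S[c] for c in cams])
    q=least_squares(f,[485,168],diff_step=3e-3); print("jar",cams,q.x.round(1),q.fun.round(2))
P={}
for c,n in(("scene",(357,143)),("top",(395,205))):
    h=cv2.cvtColor(I[c],cv2.COLOR_BGR2HSV).astype(int); m=(h[...,0]<=18)&(h[...,1]>125)
    x,y=n; M=np.zeros_like(m); M[y-18:y+14,x-12:x+12]=1; cc,s,l=blob(m&M,n); P[c]=cc; print(c,cc,s); print("\n".join("".join(".#"[v] for v in row) for row in (l[y-18:y+14,x-12:x+12]).astype(int)))
for z in(119,126):
  for cams in(["scene"],["top"],["scene","top"]):
    f=lambda v:np.hstack([modelc(c,np.array([v[0],v[1],z]),PRESS)[0]-P[c] for c in cams])
    q=least_squares(f,[565,-195],diff_step=1e-2); print("press",z,cams,q.x.round(1),q.fun.round(2))
f=lambda v:np.hstack([modelc(c,v,PRESS)[0]-P[c] for c in P])
q=least_squares(f,[565,-195,120],diff_step=1e-2); print(q.x,q.fun.round(2),[modelc(c,q.x,PRESS)[1].round() for c in P])
E
```

```text
catch centre [478.7  174.25] [ -68.   16.  114. -166.] [49. 47. 47. 45.]
-25.942974757364436
jar ['scene'] [484.6 167. ] [0. 0.]
jar ['top'] [485.2 171. ] [0. 0.]
jar ['scene', 'top'] [484.7 168.9] [-0.44  0.5   0.69  0.15]
scene [356.81725888 139.44670051] [352 129  11  23 197]
........................
........................
........................
........................
...........####.........
........########........
........##########......
.......###########......
.......###########......
.......###########......
.......###########......
........##########......
........#########.......
........##########......
........#########.......
........#########.......
........########........
........########........
........########........
........########........
........########........
........########........
........########........
........########........
........#######.........
........#######.........
.........######.........
........................
........................
........................
........................
........................
top [394.32478632 20
[... 574 characters left out ...]
#........
......#########.........
......######............
........#...............
........................
........................
........................
........................
........................
........................
........................
press 119 ['scene'] [ 565.1 -189.8] [0. 0.]
press 119 ['top'] [ 568.5 -193.9] [0. 0.]
press 119 ['scene', 'top'] [ 567.3 -192.8] [-0.13 -0.83 -0.36  0.42]
press 126 ['scene'] [ 561.6 -182.7] [0. 0.]
press 126 ['top'] [ 566.9 -192.5] [ 0. -0.]
press 126 ['scene', 'top'] [ 565.3 -189.9] [ 0.13 -1.79 -0.91  0.58]Traceback (most recent call last):
  File "<stdin>", line 24, in <module>
AttributeError: 'float' object has no attribute 'round'
```

```bash
python3 - <<'E'
from h import *
o=r.get_obs(); print(o)
for n,p in(("turq",(436,200)),("red",(416,249))): print(n,at_z("top",p,80))
E
python3 -m creep '[[1,0.030,0.030,0.0,0],[1,0.065,0.065,0.0,0],[1,0.100,0.1,0,0],[1,0.135,0.13,0,0],[1,0.17,0.16,0,0],[1,0.205,0.19,0,0],[1,0.24,0.22,0,0],[1,0.275,0.25,0,0],[1,0.31,0.28,0,0],[1,0.345,0.31,0,0]]'
```

```text
{'time': 1.2, 'joint_pos': array([-1.29703426e+00,  3.19576293e-01,  1.56446533e+00, -1.68803179e-05,
        1.25741585e+00, -1.99951671e-02]), 'qd': array([0.00155568, 0.00073337, 0.00053492, 0.00151532, 0.0001704 ,
       0.00132974]), 'joint_torque': array([ 1.14436585e-03, -4.12361777e+01, -2.32228947e+01,  7.26575288e-02,
        3.76394705e-02, -1.88491885e-05]), 'eef_pos': array([ 166.49671589, -550.39373278,  214.00305621]), 'orientation': array([3.14145783e+00, 1.87583471e-05, 2.93762439e-01]), 'wrist_force': array([-0.01316804,  0.47497078,  0.52083946]), 'moment': array([-0.01050958, -0.01444662, -0.01120172]), 'grip_force': 0.0, 'width': 1.002437072292318}
turq [ 593.4 -327.8   80. ]
red [ 451.3 -259.8   80. ]
time: 2.2
eef_pos: [512.8, -238.9, 214.2]
orientation: [3.141, -0.0, 0.294]
wrist_force: [0.1, -0.5, -0.0]
width: 1.001
grip_force: 0.0
```

```bash
python3 -m creep '[[1,0.030,0.025,0,0],[1,0.0545,0.046,0,0],[1,0.0545,0.046,0,0],[1,0.0545,0.046,-0.02,0],[1,0.0545,0.046,-0.02,0]]'; python3 - <<'E'
from h import *
a=vision.camera("scene")[60:220,270:450,::-1]; b=vision.camera("top")[130:270,330:470,::-1]
cv2.imwrite("pics/near.png",np.hstack([cv2.resize(a,(450,400),interpolation=2),cv2.resize(b,(350,350),interpolation=2)[:350]if 0 else cv2.copyMakeBorder(cv2.resize(b,(350,350),interpolation=2),0,50,0,0,0)]))
E
```

```text
time: 2.7
eef_pos: [564.1, -194.1, 191.7]
orientation: [-3.139, 0.005, 0.294]
wrist_force: [-0.7, 0.0, -0.1]
width: 1.001
grip_force: 0.0
```

View pics/near.png

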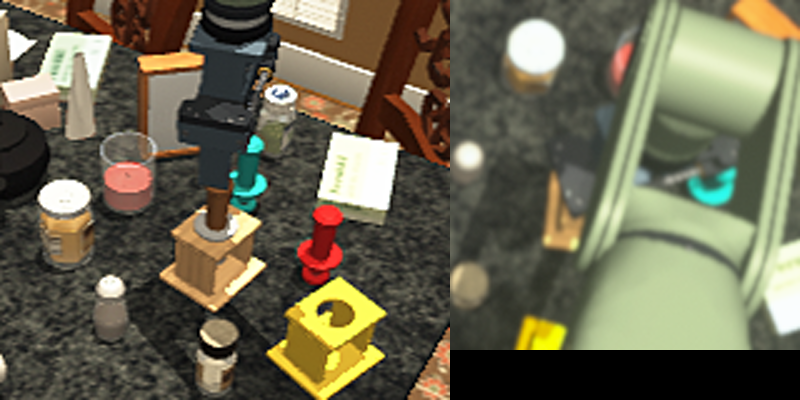

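The crop shows the open gripper lined up over the brown handle (about (215,205) in the scene crop), with the turquoise and red ones clear to the side. Descending.

```bash
python3 -m creep '[[1,0,0,-0.02,0],[1,0,0,-0.04,0],[1,0,0,-0.06,0],[1,0,0,-0.08,0],[1,0,0,-0.09,0],[1,0,0,-0.09,0]]'
```

```text
time: 3.4
eef_pos: [565.3, -194.6, 103.4]
orientation: [-3.141, 0.002, 0.293]
wrist_force: [1.0, 0.0, -0.6]
width: 1.0
grip_force: 0.0
```

```bash
python3 -m creep '[[0,0,0,0,0],[0,0,0,0,0],[0,0,0,0,0],[0,0,0,0,0],[0,0,0,0,0],[0,0,0,0,0],[0,0,0,0,0],[0,0,0,0,0]]' 40; python3 -c "
from h import *
print(r.get_obs()['joint_pos'])"
```

```text
time: 4.2
eef_pos: [565.9, -194.0, 104.0]
orientation: [-3.141, 0.0, 0.294]
wrist_force: [-1.0, 1.2, 0.6]
width: 0.363
grip_force: 40.0
[-3.49757672e-01  4.42127577e-01  1.66717952e+00  5.78014170e-04
  1.03276587e+00  9.27084751e-01]
```

```bash
python3 -m creep '[[0,0,0,0,0],[0,0,0,0,0]]'; python3 - <<'E'
from h import *
a=vision.camera("scene")[100:180,310:400,::-1]
cv2.imwrite("pics/grip.png",cv2.resize(a,(630,560),interpolation=2))
E
```

```text
time: 4.4
eef_pos: [565.9, -194.0, 104.0]
orientation: [-3.141, 0.0, 0.294]
wrist_force: [0.3, 2.0, 1.0]
width: 0.371
grip_force: 40.0
```

View pics/grip.png

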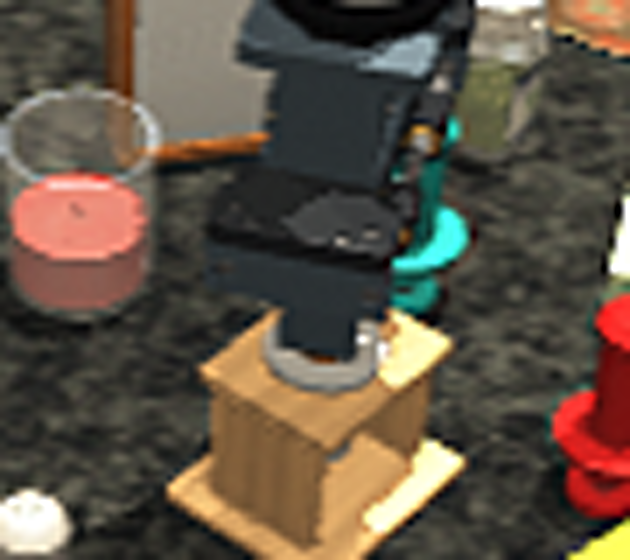

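The fingers hold the handle just above the collar, with the press still upright in the stand. Lifting.

```bash
python3 -m creep '[[0,0,0,0.005,0],[0,0,0,0.015,0],[0,0,0,0.03,0],[0,0,0,0.05,0],[0,0,0,0.07,0],[0,0,0,0.09,0],[0,0,0,0.105,0],[0,0,0,0.11,0],[0,0,0,0.11,0],[0,0,0,0.11,0]]'; python3 - <<'E'
from h import *
a=vision.camera("scene")[40:200,280:440,::-1]
cv2.imwrite("pics/lift.png",cv2.resize(a,(600,600),interpolation=2))
E
```

```text
time: 5.45
eef_pos: [565.5, -194.3, 213.2]
orientation: [-3.141, 0.001, 0.294]
wrist_force: [-0.4, -0.2, -2.8]
width: 0.371
grip_force: 40.0
```

View pics/lift.png

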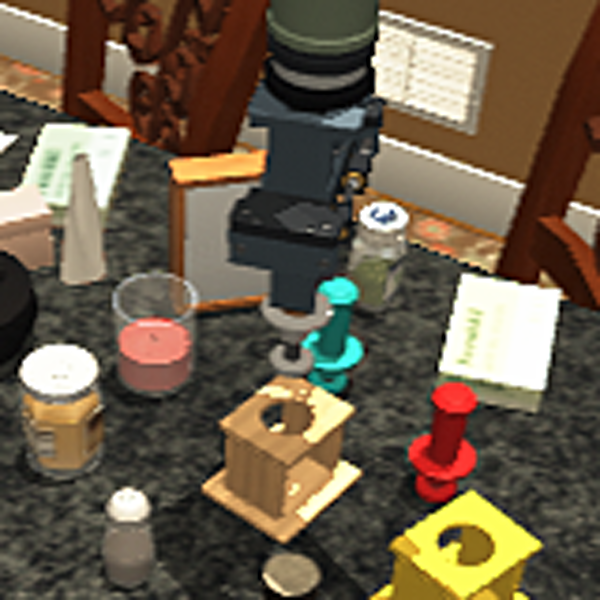

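The press hangs upright in the grip (collar at (292,308), foot at (291,350) in the crop), and the empty stand hole is at (288,415). Carrying it to the canister.

```bash
python3 -m creep '[[0,-0.004,0.018,0,0],[0,-0.012,0.053,0,0],[0,-0.02,0.09,0,0],[0,-0.029,0.13,0,0],[0,-0.038,0.17,0,0],[0,-0.047,0.21,0,0],[0,-0.056,0.25,0,0],[0,-0.064,0.29,0,0],[0,-0.072,0.325,0,0],[0,-0.076,0.345,0,0]]' 60;  python3 -m creep '[[0,-0.0045,0.015,0,0],[0,-0.0045,0.017,0,0],[0,-0.0045,0.017,-0.02,0],[0,-0.0045,0.017,-0.03,0],[0,-0.0045,0.017,-0.03,0],[0,-0.0045,0.017,-0.03,0]]'
python3 - <<'E'
from h import *
print("hole",at_z("scene",(356.8,150.7),85))
a=vision.camera("scene")[140:300,230:390,::-1]
b=vision.camera("top"); cv2.imwrite("pics/topjar.png",b[...,::-1])
cv2.imwrite("pics/over.png",cv2.resize(a,(600,600),interpolation=2))
E
```

```text
time: 6.5
eef_pos: [488.0, 153.6, 213.4]
orientation: [-3.14, 0.002, 0.296]
wrist_force: [0.6, -0.5, -3.2]
width: 0.36
grip_force: 60.0
time: 7.1
eef_pos: [485.6, 167.2, 184.0]
orientation: [3.141, 0.0, 0.293]
wrist_force: [0.1, 0.4, -2.7]
width: 0.36
grip_force: 60.0
hole [ 562.2 -191.2   85. ]
```

View pics/over.png

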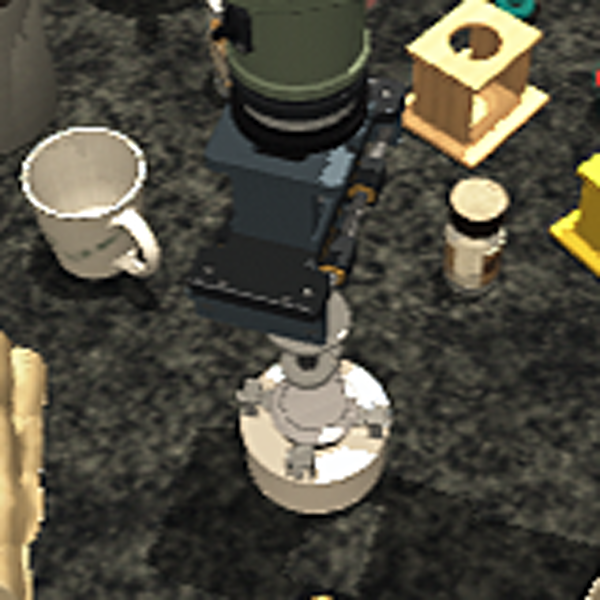

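The press hangs above the cap: the foot is centred near (312,360) and the cap at (312,405), and the stand and bystanders haven't moved. I'll check the projections.

```bash
python3 - <<'E'
from h import *
C=lambda p:((np.array(p)-[230,140])*3.75).round().tolist()
print("cap",C(proj("scene",(485,169,75))),"capring",[C(f) for f in [np.array([proj("scene",p+[485,169,75]) for p in ring(32,0)]).min(0),np.array([proj("scene",p+[485,169,75]) for p in ring(32,0)]).max(0)]])
for F in(71,81,91,101):
    z=184+15-F; q=np.array([proj("scene",p+[486.5,167.5,z]) for p in ring(18,0)]); print(F,C(q.min(0)),C(q.max(0)))
q=np.array([proj("scene",p+[486.5,167.5,184+15-34]) for p in ring(28,0)]); print("collar",C(q.min(0)),C(q.max(0)))
E
```

```text
cap [310.0, 396.0] capring [[264.0, 357.0], [356.0, 436.0]]
71 [281.0, 327.0] [335.0, 373.0]
81 [281.0, 336.0] [335.0, 381.0]
91 [282.0, 344.0] [335.0, 389.0]
101 [282.0, 352.0] [335.0, 398.0]
collar [263.0, 282.0] [350.0, 354.0]
```

```bash
python3 -m creep '[[0,0,0.001,-0.01,0],[0,0,0.001,-0.018,0],[0,0,0.001,-0.024,0],[0,0,0.001,-0.027,0],[0,0,0.001,-0.028,0],[0,0,0.001,-0.028,0]]'; python3 -m creep '[[0,0,0,-0.001,0],[0,0,0,-0.002,0],[0,0,0,-0.003,0],[0,0,0,-0.003,0]]'
```

```text
time: 7.8
eef_pos: [485.6, 168.6, 155.9]
orientation: [3.141, 0.0, 0.294]
wrist_force: [0.1, -0.6, -3.3]
width: 0.361
grip_force: 60.0
time: 8.2
eef_pos: [485.4, 168.6, 152.9]
orientation: [3.141, 0.0, 0.294]
wrist_force: [-0.1, 0.3, -3.0]
width: 0.361
grip_force: 60.0
```

```bash
python3 -m creep '[[0,0,0,-0.001,0],[0,0,0,-0.002,0],[0,0,0,-0.003,0],[0,0,0,-0.003,0]]'
```

```text
time: 8.6
eef_pos: [485.4, 168.6, 149.8]
orientation: [3.142, 0.0, 0.294]
wrist_force: [-0.6, -0.5, -2.8]
width: 0.36
grip_force: 60.0
```

```bash
python3 -m creep '[[0,0,0,-0.001,0],[0,0,0,-0.002,0],[0,0,0,-0.003,0],[0,0,0,-0.003,0]]'
```

```text
time: 9.0
eef_pos: [485.4, 168.6, 146.8]
orientation: [3.141, 0.0, 0.294]
wrist_force: [0.3, 0.4, -2.5]
width: 0.363
grip_force: 60.0
```

```bash
python3 -m creep '[[0,0,0,-0.001,0],[0,0,0,-0.002,0],[0,0,0,-0.003,0],[0,0,0,-0.003,0]]'
```

```text
time: 9.4
eef_pos: [485.9, 168.8, 144.4]
orientation: [-3.142, -0.001, 0.294]
wrist_force: [0.5, 0.7, 0.5]
width: 0.361
grip_force: 60.0
```

```bash
python3 -m creep '[[0,0,0,-0.0005,0],[0,0,0,-0.001,0],[0,0,0,-0.0015,0],[0,0,0,-0.0015,0]]'
```

```text
time: 9.8
eef_pos: [486.5, 169.1, 143.5]
orientation: [-3.141, -0.003, 0.294]
wrist_force: [0.2, 0.5, 6.4]
width: 0.358
grip_force: 60.0
```

```bash
python3 -m creep '[[0,0,0,-0.0005,0],[0,0,0,-0.001,0],[0,0,0,-0.0015,0],[0,0,0,-0.0015,0]]'
```

```text
time: 10.2
eef_pos: [487.1, 169.2, 142.6]
orientation: [-3.141, -0.005, 0.294]
wrist_force: [0.6, 0.8, 8.3]
width: 0.359
grip_force: 60.0
```

```bash
python3 -m creep '[[0,0,0,-0.0005,0],[0,0,0,-0.001,0],[0,0,0,-0.0015,0],[0,0,0,-0.0015,0]]'
```

```text
time: 10.6
eef_pos: [485.6, 168.4, 139.5]
orientation: [3.141, -0.0, 0.294]
wrist_force: [0.3, 0.4, -0.1]
width: 0.358
grip_force: 60.0
```

The force dropped, so the catches have snapped over. I'll follow it down to home.

```bash
python3 -m creep '[[0,0,0,-0.0007,0],[0,0,0,-0.0014,0],[0,0,0,-0.002,0],[0,0,0,-0.002,0]]'
```

```text
time: 11.0
eef_pos: [485.0, 168.5, 136.8]
orientation: [3.141, 0.002, 0.294]
wrist_force: [-0.7, 0.1, -3.2]
width: 0.366
grip_force: 60.0
```

```bash
python3 -m creep '[[0,0,0,-0.0005,0],[0,0,0,-0.001,0],[0,0,0,-0.0015,0],[0,0,0,-0.0015,0]]'
```

```text
time: 11.4
eef_pos: [485.7, 168.7, 136.1]
orientation: [3.141, -0.0, 0.294]
wrist_force: [0.4, -0.9, -1.5]
width: 0.363
grip_force: 60.0
```

```bash
python3 -m creep '[[0,0,0,-0.0005,0],[0,0,0,-0.001,0],[0,0,0,-0.001,0],[0,0,0,-0.001,0]]'
```

```text
time: 11.8
eef_pos: [486.0, 168.8, 135.5]
orientation: [-3.142, -0.001, 0.294]
wrist_force: [-0.5, -0.2, 3.4]
width: 0.363
grip_force: 60.0
```

```bash
python3 -m creep '[[0,0,0,-0.0005,0],[0,0,0,-0.001,0],[0,0,0,-0.0015,0],[0,0,0,-0.0015,0]]'
```

```text
time: 12.2
eef_pos: [486.3, 168.9, 134.4]
orientation: [-3.142, -0.002, 0.294]
wrist_force: [-1.5, -0.3, 7.3]
width: 0.361
grip_force: 60.0
```

```bash
python3 -m creep '[[0,0,0,-0.0005,0],[0,0,0,-0.001,0],[0,0,0,-0.0015,0],[0,0,0,-0.0015,0]]'
```

```text
time: 12.6
eef_pos: [487.1, 169.3, 134.1]
orientation: [-3.141, -0.005, 0.294]
wrist_force: [-2.7, 0.4, 12.9]
width: 0.361
grip_force: 60.0
```

```bash
python3 -m creep '[[0,0,0,-0.0005,0],[0,0,0,-0.001,0],[0,0,0,-0.001,0],[0,0,0,-0.001,0]]'
```

```text
time: 13.0
eef_pos: [487.7, 169.5, 134.1]
orientation: [-3.141, -0.007, 0.294]
wrist_force: [-1.5, 0.7, 16.6]
width: 0.362
grip_force: 60.0
```

The press bears about 19.5 N against a rigid stop, 10–11 mm below first contact: the cap is home. Lifting off and taking a look.

```bash
python3 -m creep '[[0,0,0,0.002,0],[0,0,0,0.005,0],[0,0,0,0.015,0],[0,0,0,0.03,0],[0,0,0,0.045,0],[0,0,0,0.06,0],[0,0,0,0.075,0],[0,0,0,0.082,0],[0,0,0,0.082,0],[0,0,0,0.082,0]]'
python3 - <<'E'
from h import *
a=vision.camera("scene")[140:300,230:390,::-1]
cv2.imwrite("pics/home.png",cv2.resize(a,(600,600),interpolation=2))
E
```

```text
time: 14.0
eef_pos: [484.9, 168.4, 212.1]
orientation: [3.141, 0.002, 0.294]
wrist_force: [-0.3, -0.8, -3.5]
width: 0.365
grip_force: 60.0
```

View pics/home.png

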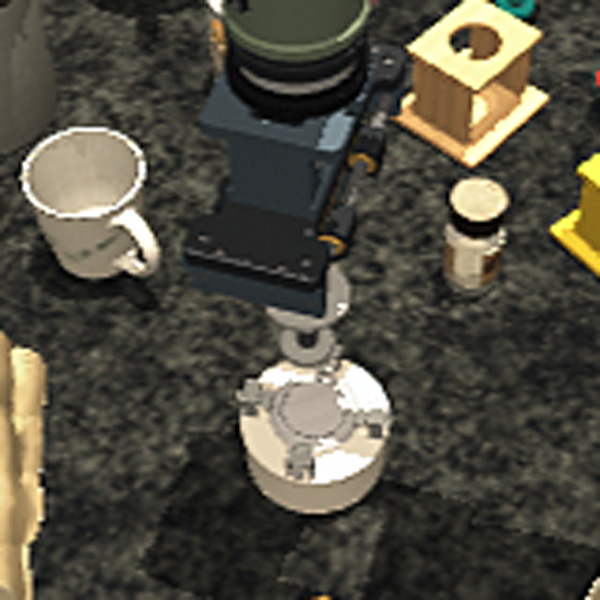

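The cap lies home under all four catches (centre (312,410)), and the press is clear. Going back over the stand.

```bash
python3 -m creep '[[0,0.004,-0.018,0,0],[0,0.012,-0.053,0,0],[0,0.02,-0.09,0,0],[0,0.029,-0.13,0,0],[0,0.038,-0.17,0,0],[0,0.047,-0.21,0,0],[0,0.056,-0.25,0,0],[0,0.064,-0.29,0,0],[0,0.072,-0.325,0,0],[0,0.077,-0.345,0,0]]'
python3 -m creep '[[0,0.003,-0.015,0,0],[0,0.003,-0.017,0,0],[0,0.003,-0.017,0,0],[0,0.003,-0.017,0,0],[0,0.003,-0.017,0,0]]'
python3 - <<'E'
from h import *
a=vision.camera("scene")[80:200,290:410,::-1]
cv2.imwrite("pics/back.png",cv2.resize(a,(600,600),interpolation=2))
E
```

```text
time: 15.05
eef_pos: [562.3, -179.2, 211.6]
orientation: [-3.141, 0.002, 0.292]
wrist_force: [-0.0, 1.0, -2.8]
width: 0.357
grip_force: 60.0
time: 15.55
eef_pos: [565.4, -192.2, 213.1]
orientation: [-3.141, -0.0, 0.295]
wrist_force: [-0.3, -0.1, -2.9]
width: 0.359
grip_force: 60.0
```

View pics/back.png

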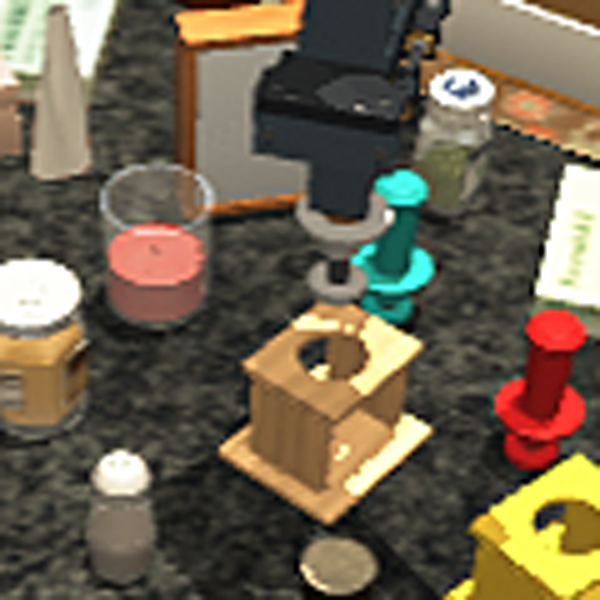

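The press foot (338,281) hangs above the stand hole (332,356), the same as just after lifting. Lowering with guard.

```bash
python3 -m creep '[[0,0.0005,-0.0015,-0.01,0],[0,0.0005,-0.0015,-0.02,0],[0,0.0005,-0.0015,-0.03,0],[0,0.0005,-0.0015,-0.036,0],[0,0.0005,-0.0015,-0.042,0],[0,0.0005,-0.0015,-0.048,0],[0,0.0005,-0.0015,-0.054,0],[0,0.0005,-0.0015,-0.06,0],[0,0.0005,-0.0015,-0.06,0]]'
```

```text
time: 16.5
eef_pos: [565.5, -194.7, 152.0]
orientation: [-3.141, 0.002, 0.294]
wrist_force: [0.5, -0.3, -2.5]
width: 0.361
grip_force: 60.0
```

```bash
python3 -m creep '[[0,0,0.0005,-0.006,0],[0,0,0.0005,-0.014,0],[0,0,0.0005,-0.022,0],[0,0,0.0005,-0.03,0],[0,0,0.0005,-0.037,0],[0,0,0.0005,-0.042,0],[0,0,0.0005,-0.045,0],[0,0,0.0005,-0.046,0],[0,0,0.0005,-0.046,0]]'
```

```text
time: 17.4
eef_pos: [566.1, -194.4, 107.0]
orientation: [3.141, -0.0, 0.294]
wrist_force: [0.5, 0.6, -2.5]
width: 0.362
grip_force: 60.0
```

```bash
python3 -m creep '[[0,0,0,-0.001,0],[0,0,0,-0.002,0],[0,0,0,-0.003,0],[0,0,0,-0.003,0],[0,0,0,-0.003,0]]'
```

```text
time: 17.9
eef_pos: [566.1, -194.4, 104.1]
orientation: [3.141, -0.0, 0.294]
wrist_force: [-0.2, 0.4, -2.3]
width: 0.361
grip_force: 60.0
```

```bash
python3 -m creep '[[0,0,0,-0.0005,0],[0,0,0,-0.001,0],[0,0,0,-0.0015,0],[0,0,0,-0.0015,0]]'
```

```text
time: 18.3
eef_pos: [566.6, -194.2, 103.9]
orientation: [3.141, -0.002, 0.294]
wrist_force: [-1.2, 1.7, 6.2]
width: 0.362
grip_force: 60.0
```

Collar seated. Relieving the load, then opening.

```bash
python3 -m creep '[[0,0,0,0.001,0],[0,0,0,0.001,0],[0.5,0,0,0.001,0],[0.7,0,0,0.001,0],[1,0,0,0.001,0],[1,0,0,0.001,0],[1,0,0,0.001,0],[1,0,0,0.001,0],[1,0,0,0.001,0],[1,0,0,0.001,0]]'
```

```text
time: 19.3
eef_pos: [566.0, -194.4, 103.5]
orientation: [3.142, 0.0, 0.294]
wrist_force: [0.2, 0.4, -0.7]
width: 0.992
grip_force: 0.0
```

```bash
python3 -m creep '[[1,0,0,0.01,0],[1,0,0,0.03,0],[1,0,0,0.05,0],[1,0,0,0.075,0],[1,0,0,0.1,0],[1,0,0,0.12,0],[1,-0.04,-0.03,0.13,0],[1,-0.08,-0.06,0.13,0],[1,-0.12,-0.1,0.13,0],[1,-0.16,-0.14,0.13,0]]'; python3 -m creep '[[1,-0.04,-0.04,0,0],[1,-0.08,-0.08,0,0],[1,-0.12,-0.11,0,0],[1,-0.12,-0.11,0,0],[1,-0.12,-0.11,0,0]]'
python3 - <<'E'
from h import *
a=vision.camera("scene")[90:290,240:440,::-1]
cv2.imwrite("pics/end.png",cv2.resize(a,(600,600),interpolation=2))
E
```

```text
time: 20.3
eef_pos: [414.7, -325.3, 234.7]
orientation: [3.14, -0.001, 0.295]
wrist_force: [1.0, -0.0, -0.4]
width: 1.001
grip_force: 0.0
time: 20.8
eef_pos: [294.8, -435.5, 234.1]
orientation: [3.141, -0.0, 0.29]
wrist_force: [0.3, -0.1, -0.4]
width: 1.002
grip_force: 0.0
```

View pics/end.png

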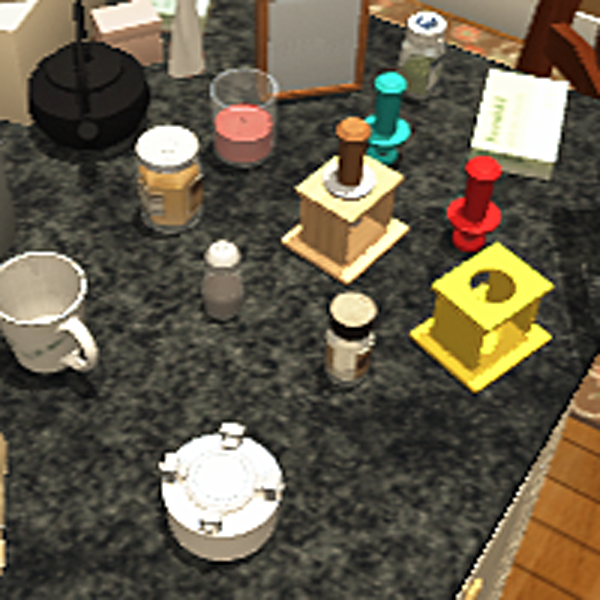

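The press is upright in its stand (350,150), the cap is home on the canister (220,480), and the bystanders haven't moved. Handing in.

```bash
python3 -c "
from plant import r
print(r.job_done())"
```

```text
the job is handed in; nothing more can be done
None
```

I pressed the cap home at about 20 N with the wooden-handled press and put the press back upright in its stand. In the last picture the bystanders were where they started, and I handed the job in at about 21 s; no verdict came back.

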